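# Gauge the presser-foot clearance of a sewing machine

### The arm

A 6-joint arm with a two-finger parallel gripper is mounted at the origin on the work surface. World frame = base frame: x ahead of the robot, y to its left, z up, the work surface at z = 0. Lengths are in m, angles in rad, forces in N, time in s.
With the tool pointing down it reaches from about 0.225 to 0.875 m from the base axis. Payload 3.4 kg.
Tool frame: the origin (TCP) lies midway between the tips of the shut fingers; the grasp point (between the pads) lies 19 mm behind it (manip.grasp_offset is the distance from the TCP to the grasp point, in m); x points along the fingers, y is the direction in which the jaws open and shut, and the axes are right-handed (so a half turn about x gives the same grasp; the last joint's range is limited). The gripper opens to 85 mm and grips with 20 to 120 N. Pads are 22 mm wide; open, the fingers measure 114 mm over their backs; the gripper's body (76 mm by 85 mm) begins 54 mm behind the grasp point. The pads swing forward as they close: fully open they stand 13 mm farther back than shut.
Start: joints at [-1.408, 0.276, 1.505, -0, 1.361, -0.121], TCP at [0.161, -0.552, 0.208] pointing down, gripper open.
Joint ranges: [-2.89, 2.89], [-0.75, 2.08], [0.22, 2.7], [-1.18, 4.32], [0.11, 2.71], [-2.7, 2.7]. Speed limits (rad/s): [2.57, 2.57, 3.14, 3.14, 3.14, 3.14].

### API

Orientations are given as a unit quaternion [w, x, y, z].
In Python, from rig import manip gives the robot as it stands.
- The arm moves only by the shell command python3 -m creep 'ROWS' [OPENING] [FORCE]. ROWS is a JSON object of lists of equal length, an entry for each row: "delta_pos": the shift along the tool's x, y, z in cm, a list of three; "dr": the turn, a rotation vector about the tool's x, y, z in rad, a list of three. In form: {"delta_pos": [[dx, dy, dz], ...], "dr": [[rx, ry, rz], ...]}. A call has 1 to 10 rows; each row is the pose to reach, as a shift and turn from the pose commanded when the call began, along the tool's axes at that moment; what a row does not reach only later rows make up. A row lasts 1/10 s, in which the tool goes at most 50 mm and 8.59 degrees, less where a joint would pass 70% of its speed; a pose out of reach is approached as far as the arm can. A call with a gripper value outside its range is refused whole. OPENING is the opening, from -1 (shut) to 1 (fully open), set as the call begins (- or left out, the last holds). The fingers move at their own pace and stop on an object; FORCE is the grip in N (left out, the last holds). Time passes only in rows, so rows that repeat a pose let the fingers close. It gives the time, the measured TCP pose, the force and the opening at its end, in the units of the state.
- manip.get_state(): the state, without advancing time (a new reading comes with each control period).
- manip.get_image(name): name is "scene" or "side" or "wrist"; returns a dict with "pixels" (420x560x3 uint8, blue, green, red), "depth" (420x560 float32, m along the optical axis (not along the pixel's ray), 0 where there is no reading), "intrinsics" (3x3 intrinsics, pixels), "rvec" (rotation vector, rad) and "tvec" (3), from world to camera coordinates, as OpenCV has them. Camera axes: x right, y down, z forward; pixel columns grow to the right and rows downward; lengths in m; the calibration is good to about 2 mm. A picture is of the moment at which its call begins.
- manip.sign_off(): hands the job in, once; it reports no verdict.
The state is a dict: "clock": time; "qpos": joint angles; "qd": joint speeds; "effort": joint torques, N m; "position": TCP position; "ee_rot": TCP orientation; "contact_force": force on the tool from outside, world axes, zero at the start; "moment": the same for the moment, N m; "width": finger opening in m.
Only numpy, scipy, OpenCV 4.12 (cv2) and the standard library are available. Lean on these libraries where they do the work, as an engineer would, in place of code of your own. Each camera call takes 0.05 s, during which the arm holds its last target. There are 200 camera calls.

### The job

The sewing machine stands with its back to you and its presser foot is up: to check the foot's clearance, first push the red feed-drop slide on the back of its free arm fully home towards the pillar, so that the feed teeth sink out of the way. Then take the taper gauge by its blue handle and, keeping it flat on the needle plate and straight under the middle of the foot, slide the blade in from behind until it just drags snugly between plate and foot, without forcing the foot up. Finish still gripping the gauge, holding it still at that depth, and leave everything else on the table where it is.

Things in the scene. Friction and masses are not known exactly. Their poses are not given: they have to be found in the camera images.
- machine: White free-arm sewing machine, 385 mm long, 300 mm high, fixed. Origin on the table below the presser foot; x from its back (robot's side) to its front, the way the gauge goes in; y from the head end to the pillar; z up. In mm: free arm x -42..42, y -55..195, z 26..92; base slab x -50..58, y -32..330, 18 high; pillar x -52..60, y 195..330, z 0..300.
- head (a point): Middle of the underside of the machine's head, 58 mm above the needle plate; axes as the machine's. In the machine's frame (mm): head x -40..45, y -55..45, z 150..300; overhead arm x -36..45, y 45..330, z 216..300. A small steel presser-lifter lever (fixed, leave it) sticks out under the head's back at y 22, z 136, to x -51.
- plate (a point): Point on the steel needle plate right below the foot, 92 mm above the table, level with the free arm's flat top; axes as the machine's. Until the slide is home two rows of feed teeth stand up to 1.5 mm above this surface; with the slide home they lie 1 mm below it.
- presser_bar: Steel presser-bar bush under the machine's head, fixed, axes as the machine's; it carries the sprung presser foot. Its origin marks nothing visible.
- foot_heel (a point): Middle of the lower rear edge of the steel presser foot's sole, 18 mm behind the plate point (machine -x); axes as the machine's. The flat sole is 24 mm wide (y) and 35 mm long from this edge towards machine +x, where its toes turn up. Its height above the plate is the clearance, 4.5 to 7 mm, different every time.
- presser_foot (a joint): How far the foot has been pushed up from its rest, 0 to 0.008 m. A spring holds it down: about 3.5 N at its rest, 1 N more for each mm. Snug means pressing on the foot with next to no lift: 0 to 0.002 m.
- feed_slide (a joint): Travel of the feed-drop slide in m along machine +y (towards the pillar): fully home against its end stop at 0.020; starts at 0 to 0.008. Friction about 2.5 N; it stays where it is left.
- slide_grip (a point): Point in the red tab of the feed-drop slide, 22 mm out from the back face of the free arm, 60 mm above the table; axes as the machine's. The tab is 10 mm wide (machine y), 12 mm high and stands 28 mm out of the wall along machine -x; it moves with the slide. The overhead arm is above it: come in tilted from behind.
- gauge: Loose steel taper gauge with a blue, black-ribbed handle, 180 mm long, about 100 g, lying flat on the table. Origin on its flat underside below the middle of the handle; x along it to the blade's tip, z up. Handle: x -50..50 mm, 16 mm wide, 16 mm high. Blade: x 50..130 mm, 14 mm wide, its flat underside flush with the handle's.
- gauge_tip (a point): Middle of the lower edge of the blade's tip; axes as the gauge's. The blade is 2 mm thick here and 1 mm thicker for each 10 mm back, to 10 mm. It is snug where its thickness below the foot's rear edge equals the clearance (tip 25 to 50 mm past that edge); each 10 mm more lifts the foot 1 mm. The push to start lifting it is a few newtons.
- gauge_grip (a point): Middle of the gauge's handle, 8 mm above its underside.
- bell_dish: Bystander: white ceramic dish of small brass bells, 92 mm across, 32 mm high; origin under its middle. Its place and the gauge's are sometimes swapped.
- thread_cone: Bystander: red cone of thread, 62 mm across the foot, 104 mm high; origin under its middle.
- bobbin_box: Bystander: flat box of coloured bobbins, 66 x 50 x 18 mm; origin under its middle.
- screwdriver: Bystander: small screwdriver with a yellow handle, 160 mm long, lying beside the head end of the machine.

How it is judged:
By the outcome, as a careful person would: the job done as asked, in the order asked, and still so for the second after the job is handed in, while the arm keeps its last pose, push and grip.
It also fails if it takes over 51 s, if anything falls off the work surface, if the arm or the gripper's body presses on something with over 40 N, if the wrist force passes 120 N, or if a joint passes its speed limit or range.

## Working session

There is one attempt and no reset: what is moved stays moved. The work goes in short steps, Python scripts to look and compute and a shell command to move; the robot and the scene stay as the last step left them, time stands still between calls to the robot, and variables do not carry over. Pictures are saved under pics/ and viewed, about 8 in all and at most 12, crops included, and the job is handed in when it is done.

```bash
mkdir -p pics; ls; cat > h.py <<'E'
import numpy as np, cv2, pickle
from rig import manip
from scipy.spatial.transform import Rotation as R
def snap(n,tag):
    im=manip.get_image(n); pickle.dump(im,open(f'pics/{tag}.pkl','wb')); cv2.imwrite(f'pics/{tag}.png',im['pixels']); return im
def load(tag): return pickle.load(open(f'pics/{tag}.pkl','rb'))
def world(im,u,v,d=None):
    K=im['intrinsics']; Rm=cv2.Rodrigues(np.array(im['rvec'],float))[0]; t=np.array(im['tvec'],float).ravel()
    d=im['depth'][int(v),int(u)] if d is None else d
    return Rm.T@(np.linalg.inv(K)@[u,v,1]*d-t)
def onz(im,u,v,z):
    a=world(im,u,v,0.);b=world(im,u,v,1.); return a+(b-a)*(z-a[2])/(b[2]-a[2])
def proj(im,p):
    return cv2.projectPoints(np.array(p,float).reshape(-1,3),np.array(im['rvec'],float),np.array(im['tvec'],float),np.array(im['intrinsics']),None)[0].reshape(-1,2)
def crop(tag,u0,v0,u1,v1,k):
    im=cv2.imread(f'pics/{tag}.png')[v0:v1,u0:u1]; return cv2.resize(im,None,fx=k,fy=k,interpolation=cv2.INTER_CUBIC)
def TR(s=None):
    s=s or manip.get_state(); q=s['ee_rot']; return np.array(s['position']),R.from_quat([q[1],q[2],q[3],q[0]])
E
python3 - <<'E'
from h import *
a=snap('scene','s0');b=snap('side','d0');c=snap('wrist','w0')
cv2.imwrite('pics/wd0.png',cv2.resize(np.hstack([b['pixels'],c['pixels']]),(800,300)))
for i in (a,b,c): print(i['rvec'],i['tvec'],i['intrinsics'].tolist() if hasattr(i['intrinsics'],'tolist') else i['intrinsics'])
s=manip.get_state();print(s)
p,r=TR();print(r.as_matrix())
E
```

```text
pics
[ 0.6549593  -2.96079491  0.50963125] [0.48394395 0.28401509 0.84605258] [[392.02048553702423, 0.0, 284.51616414092877], [0.0, 392.02048553702423, 203.8090772486569], [0.0, 0.0, 1.0]]
[ 1.02676518 -2.26109737  1.23252176] [0.34711077 0.32610326 1.00859399] [[538.813441256609, 0.0, 282.02035059073654], [0.0, 538.813441256609, 215.07923414927538], [0.0, 0.0, 1.0]]
[-2.3361216   1.75127695  0.23760307] [-0.57461956 -0.03445845  0.37789294] [[318.7227545745594, 0.0, 284.393956097441], [0.0, 318.7227545745594, 210.9593382054091], [0.0, 0.0, 1.0]]
{'clock': 0.15, 'qpos': array([-1.40797471e+00,  2.76442240e-01,  1.50582775e+00,  1.76606950e-05,
        1.36068214e+00, -1.21006366e-01]), 'qd': array([ 0.0001008 , -0.00238124, -0.00395715, -0.00079692, -0.00056296,
        0.00035298]), 'effort': array([ 2.15874759e-03, -4.17144692e+01, -2.46033007e+01,  1.83743516e-06,
        7.66360201e-03,  7.78394053e-06]), 'position': array([ 0.16094919, -0.5515855 ,  0.20714852]), 'ee_rot': array([-0.09952987, -0.69999439, -0.10049121,  0.70000227]), 'contact_force': array([-0.30416742,  0.140774  , -0.65858326]), 'moment': array([ 0.00199909,  0.03176955, -0.02615888]), 'width': 0.08540308386466952}
[[-2.03331794e-04  2.80028835e-01 -9.59991568e-01]
 [ 1.34429701e-03 -9.59990644e-01 -2.80028851e-01]
 [-9.99999076e-01 -1.34745256e-03 -1.81245306e-04]]
```

View pics/s0.png

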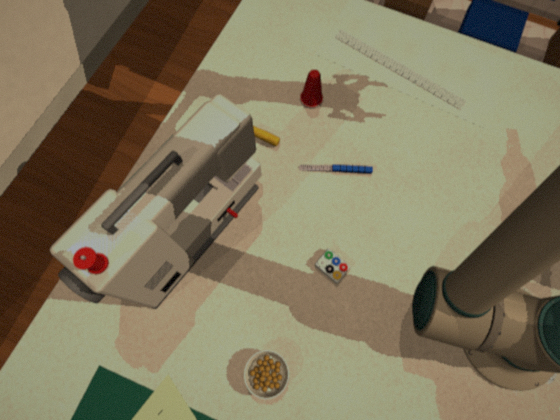

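View pics/wd0.png

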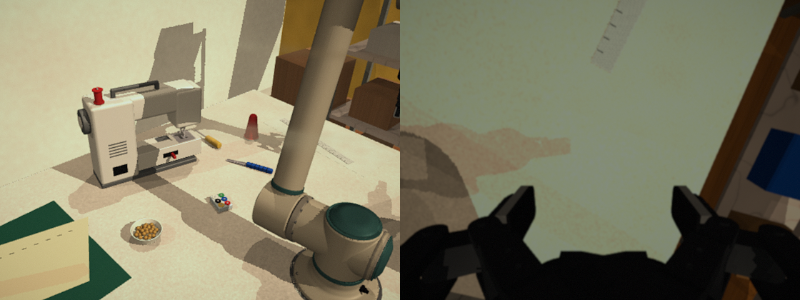

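The scene picture shows the machine at upper left with the red tab at about (231,212). The gauge runs from its tip at (299,168) to its handle end at (372,170), and the bobbin box is at (332,266), the dish at (266,373) and the cone at (312,88). The side picture shows the foot and tab near full-size (258,190) and (240,218). Next I'll enlarge both.

```bash
python3 - <<'E'
from h import *
a=crop('s0',190,140,390,280,4)
cv2.imwrite('pics/c1.png',a)
cv2.imwrite('pics/c2.png',crop('d0',120,110,400,260,2.85))
im=load('s0')
for n,z,(u,v) in [('tip',0.002,(299,168)),('hend',.016,(372,170))]: print(n,world(im,u,v),onz(im,u,v,z))
E
```

```text
tip [ 0.57200593 -0.16833808  0.0026779 ] [ 0.57210818 -0.16863401  0.002     ]
hend [ 0.40635197 -0.23329788  0.01561963] [ 0.40636587 -0.23310109  0.016     ]
```

View pics/c1.png

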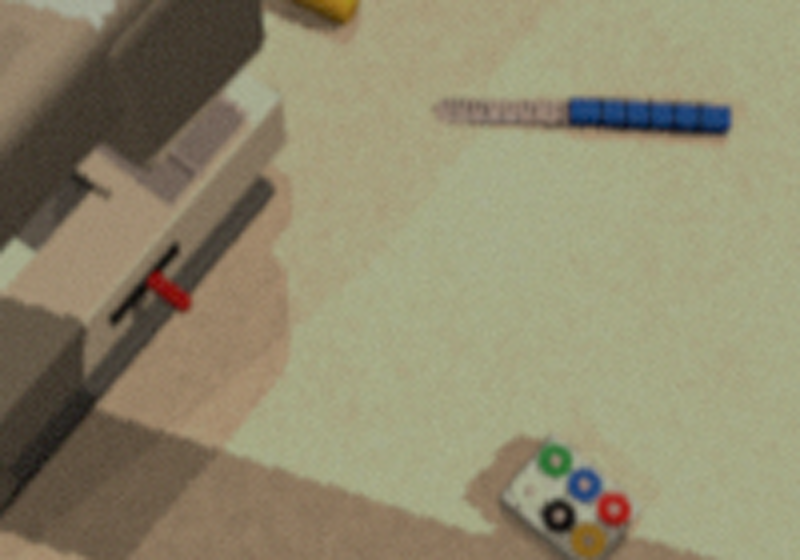

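View pics/c2.png

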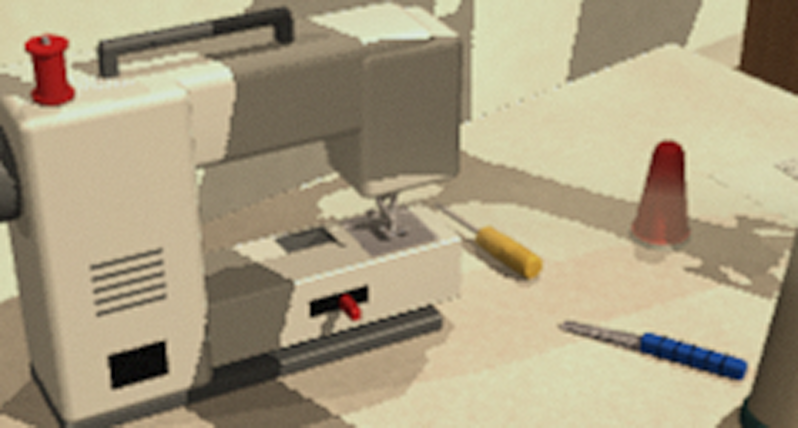

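The crops show the free arm's rear top corner at about full-size (261,172), the tab's root at (228,209) and its end at (236,215). The gauge's blade tip is at (298.5,167.5), with its handle between (332,168) and (372,170). Next I fit the machine and gauge models to the depth clouds.

```bash
cat > fit.py <<'E'
from h import *
from scipy.optimize import least_squares
def cloud(im):
    v,u=np.nonzero(im['depth']>0); d=im['depth'][v,u]
    Rm=cv2.Rodrigues(np.array(im['rvec'],float))[0]; t=np.array(im['tvec'],float).ravel()
    P=(np.linalg.inv(im['intrinsics'])@np.array([u,v,np.ones_like(u)])*d).T-t
    return P@Rm, im['pixels'][v,u].astype(int)
def sdf(p,B):
    o=[]
    for lo,hi in B:
        lo,hi=np.array(lo)/1e3,np.array(hi)/1e3; q=np.abs(p-(lo+hi)/2)-(hi-lo)/2
        o.append(np.linalg.norm(np.maximum(q,0),axis=1)+np.minimum(q.max(1),0))
    return np.min(o,0)
M=[((-42,-55,26),(42,195,92)),((-50,-32,0),(58,330,18)),((-52,195,0),(60,330,300)),((-40,-55,150),(45,45,300)),((-36,45,216),(45,330,300))]
G=[((-50,-8,0),(50,8,16))]
def tf(P,x): c,s=np.cos(x[2]),np.sin(x[2]); q=P-[x[0],x[1],0]; return np.c_[q[:,0]*c+q[:,1]*s,-q[:,0]*s+q[:,1]*c,q[:,2]]
def fit(P,B,x0,sc,passes=((.05),(.02),(.008))):
    x=np.array(x0,float)
    for r in passes:
        q=tf(P,x); Q=P[np.abs(sdf(q,B))<r]
        x=least_squares(lambda y:sdf(tf(Q,y),B),x,loss='soft_l1',f_scale=sc).x
    e=sdf(tf(Q,x),B); return x,len(Q),np.sqrt(np.mean(e**2)),np.median(e)
E
python3 - <<'E'
from fit import *
a,b=load('s0'),load('d0')
c=world(a,260,173);d=world(a,212,225);print(c,d,world(a,228,209),world(a,235,214))
dy=(d-c)[:2]; yaw=np.arctan2(dy[1],dy[0])-np.pi/2
ey=dy/np.linalg.norm(dy); ex=np.array([ey[1],-ey[0]]); o=c[:2]+ex*.042+ey*.055
print('init',o,yaw)
Ps=[]
for im in (a,b):
    P,C=cloud(im); m=P[:,2]>.022; x=fit(P[m],M,[*o,yaw],.003); print('machine',x); Ps.append(P[m])
x=fit(np.vstack(Ps),M,[*o,yaw],.003);print('both',x)
gx=np.array([.165,.065]);gy=np.arctan2(.065,.165)
for im in (a,b):
    P,C=cloud(im); m=(C[:,0]>C[:,2]+50)&(np.hypot(P[:,0]-.45,P[:,1]+.21)<.09)&(P[:,2]<.03); print(m.sum(), fit(P[m],G,[.452,-.215,gy],.002))
    Q=P[m]; print('PCA',Q.mean(0)); 
    r=(C[:,2]>100)&(C[:,1]<60)&(C[:,0]<70)&(np.hypot(*(P[:,:2]-x[0][:2]).T)<.2)&(P[:,2]<.09)&(P[:,2]>.03); q=tf(P[r],x[0]); print('tab',r.sum(),q.min(0),q.max(0),np.median(q,0))
E
```

```text
[ 0.64370394 -0.09990075  0.04349635] [0.67917297 0.06382791 0.06433159] [0.66398229 0.01687224 0.06672376] [0.64462711 0.02066567 0.06669901]
init [ 0.6963965  -0.05503992] -0.21333648559008878
machine (array([ 0.69719949, -0.05122571, -0.21708944]), 20798, np.float64(0.001750258526741554), np.float64(-3.338983763702397e-05))
machine (array([ 0.69200905, -0.06078339, -0.21864103]), 16056, np.float64(0.002161381869523002), np.float64(-0.00033499705127416207))
both (array([ 0.69372537, -0.05957603, -0.21806955]), 36744, np.float64(0.0023008283342241215), np.float64(-0.0005608194236219784))
193 (array([ 0.450313  , -0.22160818,  0.37969216]), 193, np.float64(0.0013474341082537094), np.float64(5.01755796139397e-05))
PCA [ 0.45293079 -0.21677723  0.01546832]
tab 47 [-0.06919411  0.06354458  0.0614903 ] [-0.04322204  0.07258965  0.06845183] [-0.05680587  0.06820296  0.06578476]
203 (array([ 0.45242363, -0.21924176,  0.37188433]), 202, np.float64(0.0020523716545632533), np.float64(-0.0005907488483747276))
PCA [ 0.44798232 -0.21693386  0.01259465]
tab 25 [-0.07594501  0.06270544  0.05776071] [-0.04602528  0.07155634  0.06696173] [-0.06290227  0.06768389  0.06431047]
```

```bash
cat >> h.py <<'E'
def ori(yaw,tilt):
    """tool x points down, leaning forward along heading yaw by tilt; tool y = minus left"""
    ex=np.array([np.cos(yaw),np.sin(yaw),0]);ey=np.array([-ex[1],ex[0],0]);x=ex*np.sin(tilt)-np.array([0,0,1])*np.cos(tilt)
    return R.from_matrix(np.c_[x,-ey,np.cross(x,-ey)])
def delta(p,Ro,cmd=None):
    p0,R0=cmd or TR()
    print('dpos cm',np.round(R0.inv().apply(np.array(p)-p0)*100,2),'dr',np.round((R0.inv()*Ro).as_rotvec(),4))
E
cat > mach.py <<'E'
from h import *
mo=np.array([.6937,-.0596]);my=-.218
def m2w(x,y,z): c,s=np.cos(my),np.sin(my); return np.array([mo[0]+x*c-y*s,mo[1]+x*s+y*c,z])
E
python3 - <<'E'
from mach import *
w=load('w0');p,r=TR()
Rm=cv2.Rodrigues(np.array(w['rvec']))[0];cp=-Rm.T@np.array(w['tvec']).ravel()
print('cam in tool',r.inv().apply(cp-p),'cam axes in tool cols\n',np.round(r.as_matrix().T@Rm.T,3))
delta(m2w(-.15,.03,.17),ori(my,.75))
E
```

```text
cam in tool [-0.16530013  0.00053135 -0.06656394] cam axes in tool cols
 [[ 0.001 -0.264  0.964]
 [ 1.     0.    -0.001]
 [-0.     0.964  0.264]]
dpos cm [  3.78 -42.15 -53.21] dr [0.4774 0.7341 0.1894]
```

```bash
python3 -m creep '{"delta_pos":[[0.3,-3,-4],[0.7,-7,-9],[1.1,-11,-13],[1.5,-15,-18],[1.9,-19,-23],[2.3,-23,-28],[2.6,-26,-33],[2.9,-30,-38],[3.2,-34,-43],[3.5,-38,-48]],"dr":[[0.03,0.05,0.01],[0.08,0.12,0.03],[0.13,0.2,0.05],[0.18,0.27,0.07],[0.23,0.35,0.09],[0.28,0.43,0.11],[0.33,0.5,0.13],[0.38,0.58,0.15],[0.43,0.65,0.17],[0.47,0.72,0.19]]}' -0.2 30
python3 - <<'E'
from mach import *
delta(m2w(-.15,.03,.17),ori(my,.75))
E
```

```text
clock: 1.15
position: [0.4473, -0.147, 0.1789]
ee_rot: [-0.039, 0.909, -0.099, -0.403]
contact_force: [2.2, 0.7, 0.8]
width: 0.0342
dpos cm [  5.43 -16.83  -4.88] dr [ 0.0094  0.014  -0.0027]
```

```bash
python3 -m creep '{"delta_pos":[[0,0,0],[0,0,0]],"dr":[[0,0,0],[0,0,0]]}'
python3 - <<'E'
from mach import *
delta(m2w(-.15,.03,.17),ori(my,.75))
E
```

```text
clock: 1.35
position: [0.4478, -0.1446, 0.1781]
ee_rot: [-0.037, 0.908, -0.094, -0.406]
contact_force: [0.4, -0.7, 0.4]
width: 0.0343
dpos cm [  5.46 -16.51  -5.1 ] dr [0.0184 0.0181 0.0042]
```

```bash
python3 -m creep '{"delta_pos":[[1.5,-4,-1.3],[3,-8,-2.6],[4.2,-12,-3.8],[5.5,-16.5,-5.1],[5.5,-16.5,-5.1],[5.5,-16.5,-5.1],[5.5,-16.5,-5.1]],"dr":[[0,0,0],[0.01,0.01,0],[0.01,0.01,0],[0.02,0.02,0],[0.02,0.02,0],[0.02,0.02,0],[0.02,0.02,0]]}'
python3 - <<'E'
from fit import *
from mach import *
w=snap('wrist','w1')
P,C=cloud(w); m=(P[:,2]>.022)
q=tf(P,[*mo,my]); m&=(q[:,0]>-.06)
for r in ((.03,.015,.006),): print(fit(P[m],M,[*mo,my],.002,r), len(P))
r=(C[:,2]>60)&(C[:,1]<.4*C[:,2])&(C[:,0]<.4*C[:,2])&(P[:,2]<.09)&(P[:,2]>.03)&(q[:,0]>-.1); print('tab',r.sum(),q[r].min(0) if r.sum() else 0,q[r].max(0),np.median(q[r],0))
print(TR()[0])
cv2.imwrite('pics/w1b.png',cv2.resize(w['pixels'],(784,588)))
E
```

```text
clock: 2.05
position: [0.5274, -0.0442, 0.1658]
ee_rot: [-0.045, 0.907, -0.109, -0.405]
contact_force: [-0.1, -0.5, -1.6]
width: 0.0343
(array([ 0.69451571, -0.0591957 , -0.21786337]), 49229, np.float64(0.0008956054671063565), np.float64(-0.0001413093730238124)) 234315
tab 2160 [-0.07060294 -0.32455995  0.03001875] [0.01439206 0.0829936  0.08998146] [-0.01116483 -0.29945453  0.05935031]
[ 0.52892654 -0.04336424  0.16653261]
```

View pics/w1b.png

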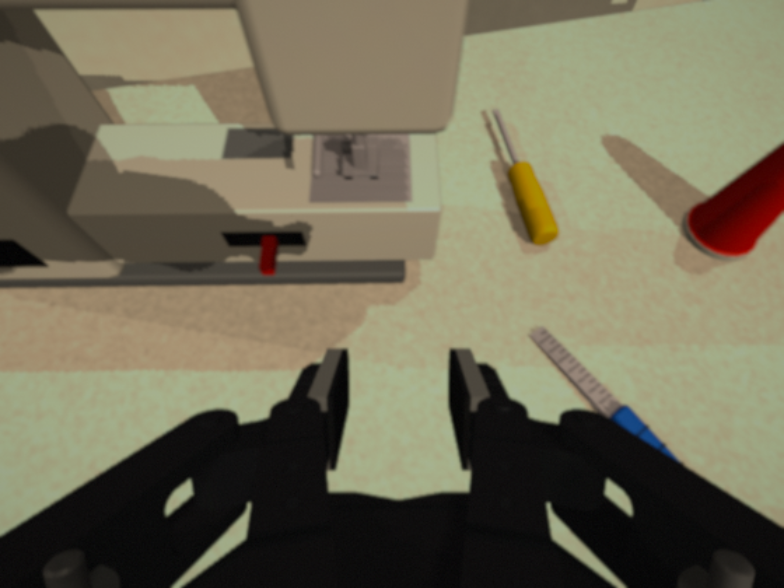

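The wrist view shows the tab at (268,238) to (267,273), scaled by 1.4, and its slot from (222,238) to (306,238). The foot is around (350,155) on the plate, and the gauge tip is at (538,330). The wrist fit is good (0.9 mm rms), so I adopt its pose for the machine.

```bash
sed -i 's/^mo=.*/mo=np.array([.6945,-.0592]);my=-.2179/' mach.py; python3 - <<'E'
from fit import *
from mach import *
w=load('w1');P,C=cloud(w);q=tf(P,[*mo,my])
r=(C[:,2]>60)&(C[:,1]<.4*C[:,2])&(C[:,0]<.4*C[:,2])&(P[:,2]<.09)&(P[:,2]>.04)&(q[:,0]>-.1)&(q[:,0]<-.043)&(np.abs(q[:,1]-.07)<.05)
print('tab',r.sum(),*[np.round(np.percentile(q[r],k,axis=0),4) for k in (2,50,98)])
for u in (262,277): print(tf(onz(w,u/1.4,245/1.4,.066)[None],[*mo,my]))
for u,v in ((222,238),(306,238)): print('slot',tf(world(w,u/1.4,v/1.4)[None],[*mo,my]))
for y in (.068,):
  t=.75; Ro=ori(my,t); g=m2w(-.062,y,.060); tip=Ro.apply([1,0,0])
  print('pre'); delta(g-tip*.05+tip*.013,Ro); print('grasp'); delta(g+tip*.013,Ro)
E
```

```text
tab 253 [-0.0709  0.0629  0.0574] [-0.0602  0.0671  0.0651] [-0.0443  0.0725  0.0663]
[[-0.05248567  0.07150086  0.066     ]]
[[-0.05262849  0.06090961  0.066     ]]
slot [[-0.04308746  0.10269018  0.06145838]]
slot [[-0.04308978  0.0421501   0.06026483]]
pre
dpos cm [10.96 -9.02 -0.37] dr [-0.0092  0.0158 -0.017 ]
grasp
dpos cm [15.96 -9.11 -0.45] dr [-0.0092  0.0158 -0.017 ]
```

```bash
python3 - <<'E'
from mach import *
t=.75; Ro=ori(my,t); g=m2w(-.064,.067,.060); tip=Ro.apply([1,0,0])
delta(g-tip*.044,Ro);delta(g+tip*.006,Ro)
E
```

```text
dpos cm [10.13 -8.91 -0.21] dr [-0.0092  0.0158 -0.017 ]
dpos cm [15.13 -8.99 -0.29] dr [-0.0092  0.0158 -0.017 ]
```

```bash
python3 -m creep '{"delta_pos":[[3,-3,-0.1],[5,-6,-0.1],[8,-9,-0.2],[10,-9,-0.2],[12,-9,-0.2],[13,-9,-0.3],[14,-9,-0.3],[15,-9,-0.3],[15,-9,-0.3],[15,-9,-0.3]],"dr":[[0,0,0],[-0.01,0.01,-0.01],[-0.01,0.02,-0.02],[-0.01,0.02,-0.02],[-0.01,0.02,-0.02],[-0.01,0.02,-0.02],[-0.01,0.02,-0.02],[-0.01,0.02,-0.02],[-0.01,0.02,-0.02],[-0.01,0.02,-0.02]]}'
python3 - <<'E'
from fit import *
from mach import *
print(tf(TR()[0][None],[*mo,my]))
snap('wrist','w2')
cv2.imwrite('pics/w2c.png',crop('w2',130,130,430,330,2.6))
E
```

```text
clock: 3.1
position: [0.6485, -0.042, 0.103]
ee_rot: [0.017, 0.903, -0.087, -0.421]
contact_force: [0.7, -0.6, -0.4]
width: 0.0343
[[-0.04861779  0.0068858   0.10296381]]
```

View pics/w2c.png

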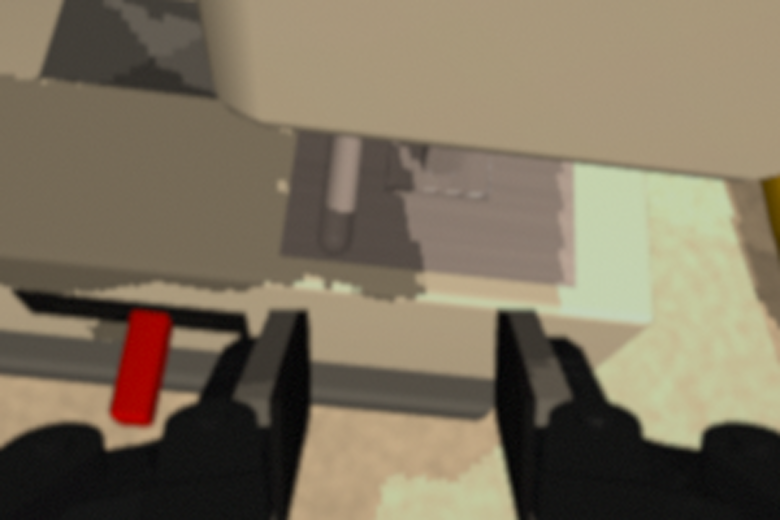

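The tool lags: it is still at y_m = 7 mm and the red tab is at its left, around (140,370) in the crop. I'll back out, shift sideways, then go in.

```bash
python3 -m creep '{"delta_pos":[[-3,0,0],[-6,0,0],[-6,0,0],[-6,0,0]],"dr":[[0,0,0],[0,0,0],[0,0,0],[0,0,0]]}'
python3 - <<'E'
from mach import *
t=.75; Ro=ori(my,t); g=m2w(-.064,.067,.060); tip=Ro.apply([1,0,0])
delta(g-tip*.044,Ro);delta(g+tip*.006,Ro)
E
```

```text
clock: 3.55
position: [0.6095, -0.0304, 0.1507]
ee_rot: [0.016, 0.904, -0.086, -0.419]
contact_force: [0.2, 0.2, -0.4]
width: 0.0339
dpos cm [ 3.93 -6.32  3.45] dr [ 0.1233  0.0373 -0.0266]
dpos cm [ 8.93 -6.44  3.25] dr [ 0.1233  0.0373 -0.0266]
```

```bash
python3 -m creep '{"delta_pos":[[0,-1,3.4],[0,-3,3.4],[1,-5,3.4],[3,-6.3,3.4],[3.9,-6.3,3.4],[3.9,-6.3,3.4],[3.9,-6.3,3.4],[3.9,-6.3,3.4]],"dr":[[0.03,0.01,-0.01],[0.06,0.02,-0.02],[0.09,0.03,-0.03],[0.12,0.04,-0.03],[0.12,0.04,-0.03],[0.12,0.04,-0.03],[0.12,0.04,-0.03],[0.12,0.04,-0.03]]}'
python3 - <<'E'
from mach import *
from fit import tf
t=.75; Ro=ori(my,t); g=m2w(-.064,.067,.060); tip=Ro.apply([1,0,0])
delta(g-tip*.044,Ro);delta(g+tip*.006,Ro);print(tf(TR()[0][None],[*mo,my]))
E
```

```text
clock: 4.35
position: [0.6164, -0.0344, 0.1196]
ee_rot: [0.018, 0.906, -0.084, -0.414]
contact_force: [-0.7, -0.4, 0.2]
width: 0.034
dpos cm [ 1.08 -6.3   1.96] dr [ 0.127   0.0255 -0.0234]
dpos cm [ 6.07 -6.41  1.83] dr [ 0.127   0.0255 -0.0234]
[[-0.08164316  0.00727686  0.1195634 ]]
```

```bash
python3 -c "
from h import *
s=manip.get_state();print(np.round(s['qpos'],3),np.round(s['effort'],1))
print(TR()[1].as_matrix().round(3), ori(-.2179,.75).as_matrix().round(3))"
```

```text
[-0.106  0.183  2.196 -1.179  0.107  2.705] [ -0.1 -30.  -19.1  -0.9  -1.    0.4]
[[ 0.643 -0.138 -0.754]
 [-0.168 -0.985  0.037]
 [-0.748  0.102 -0.656]] [[ 0.666 -0.216 -0.714]
 [-0.147 -0.976  0.158]
 [-0.732  0.    -0.682]]
```

The arm is stuck at the wrist singularity: j4, j5 and j6 are all at their range ends because a tilt of 0.75 lines the tool up with the forearm. A steeper tool (tilt about 0.4) avoids that.

```bash
python3 - <<'E'
from mach import *
Ro=ori(my,.4)
delta(m2w(-.11,.02,.17),Ro)
E
```

```text
dpos cm [-5.68 -0.97 -1.36] dr [ 0.1215 -0.324  -0.0454]
```

```bash
python3 -m creep '{"delta_pos":[[-2,0,0],[-4,0,-0.5],[-5.7,-0.5,-1],[-5.7,-1,-1.4],[-5.7,-1,-1.4],[-5.7,-1,-1.4],[-5.7,-1,-1.4],[-5.7,-1,-1.4],[-5.7,-1,-1.4],[-5.7,-1,-1.4]],"dr":[[0,-0.08,0],[0.03,-0.16,-0.01],[0.06,-0.24,-0.03],[0.12,-0.32,-0.04],[0.12,-0.32,-0.04],[0.12,-0.32,-0.04],[0.12,-0.32,-0.04],[0.12,-0.32,-0.04],[0.12,-0.32,-0.04],[0.12,-0.32,-0.04]]}'
python3 - <<'E'
from mach import *
from fit import tf
s=manip.get_state();print(np.round(s['qpos'],3))
Ro=ori(my,.4); g=m2w(-.064,.067,.060); tip=Ro.apply([1,0,0])
delta(g-tip*.044,Ro);delta(g+tip*.006,Ro);print(tf(TR()[0][None],[*mo,my]))
E
```

```text
clock: 5.35
position: [0.5899, -0.0155, 0.1689]
ee_rot: [-0.058, 0.829, -0.093, -0.549]
contact_force: [1.1, 0.1, -0.2]
width: 0.0343
[-0.113  0.132  1.882 -0.071  0.729  1.719]
dpos cm [ 7.45 -4.74 -0.13] dr [ 0.0016 -0.0022 -0.0065]
dpos cm [12.45 -4.78 -0.12] dr [ 0.0016 -0.0022 -0.0065]
[[-0.11156021  0.02003892  0.16885084]]
```

Well clear of the limits now. Next I move sideways, then in.

```bash
python3 -m creep '{"delta_pos":[[0,-2,0],[1,-4,0],[3,-4.7,-0.1],[6,-4.7,-0.1],[7.5,-4.7,-0.1],[7.5,-4.7,-0.1],[7.5,-4.7,-0.1]],"dr":[[0,0,0],[0,0,0],[0,0,-0.01],[0,0,-0.01],[0,0,-0.01],[0,0,-0.01],[0,0,-0.01]]}'
python3 - <<'E'
from mach import *
from fit import tf
s=manip.get_state();print(np.round(s['qpos'],3))
Ro=ori(my,.4); g=m2w(-.064,.067,.060); tip=Ro.apply([1,0,0])
delta(g+tip*.006,Ro);print(tf(TR()[0][None],[*mo,my]))
snap('wrist','w3')
cv2.imwrite('pics/w3c.png',crop('w3',130,130,430,330,2.6))
E
```

```text
clock: 6.05
position: [0.6308, 0.0235, 0.1011]
ee_rot: [-0.061, 0.83, -0.089, -0.548]
contact_force: [0.7, 0.5, 0.5]
width: 0.0344
[-0.03   0.266  1.901 -0.126  0.58   1.848]
dpos cm [5.01 0.02 0.13] dr [ 0.0012 -0.0033  0.0044]
[[-0.08009594  0.06696231  0.10109984]]
```

View pics/w3c.png

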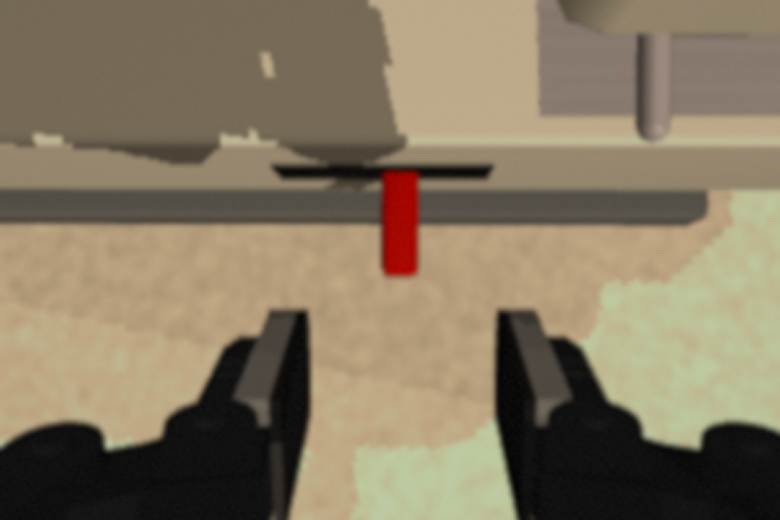

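The tab (400,225 in the crop) is centred between the fingers (305 and 498). Going in and gripping lightly.

```bash
python3 -m creep '{"delta_pos":[[1.5,0,0.1],[3,0,0.1],[4,0,0.1],[5,0,0.1],[5,0,0.1],[5,0,0.1]],"dr":[[0,0,0],[0,0,0],[0,0,0],[0,0,0],[0,0,0],[0,0,0]]}' && python3 -m creep '{"delta_pos":[[0,0,0],[0,0,0],[0,0,0],[0,0,0],[0,0,0],[0,0,0]],"dr":[[0,0,0],[0,0,0],[0,0,0],[0,0,0],[0,0,0],[0,0,0]]}' -1 25
python3 - <<'E'
from mach import *
from fit import tf
print(tf(TR()[0][None],[*mo,my]),R.from_rotvec([0,0,-my]).apply(manip.get_state()['contact_force']))
E
```

```text
clock: 6.7
position: [0.6496, 0.0196, 0.0553]
ee_rot: [-0.061, 0.83, -0.089, -0.547]
contact_force: [-0.8, -0.7, -0.4]
width: 0.0343
clock: 7.3
position: [0.6495, 0.0197, 0.0552]
ee_rot: [-0.061, 0.83, -0.089, -0.547]
contact_force: [0.3, 0.3, 0.4]
width: -0.0
[[-0.06096099  0.06726909  0.05517572]] [0.25149992 0.33833935 0.38433519]
```

```bash
python3 - <<'E'
from mach import *
snap('wrist','w4');snap('side','d4')
a=crop('w4',130,130,430,330,1.95);b=crop('d4',180,150,300,250,3.9)
cv2.imwrite('pics/w4c.png',np.vstack([a[:390],np.pad(b[:, :585],((0,0),(0,max(0,585-b.shape[1])),(0,0)))])[:,:][:600+190])
im=np.hstack([cv2.resize(a,(440,293)),cv2.resize(b,(352,293))]);cv2.imwrite('pics/w4c.png',im)
E
```

```text
(no output)
```

View pics/w4c.png

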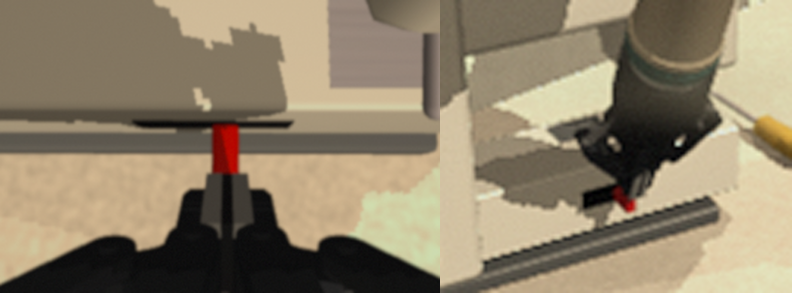

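```bash
python3 - <<'E'
from fit import *
from mach import *
for n in ('w4','d4'):
    w=load(n);P,C=cloud(w);q=tf(P,[*mo,my])
    r=(C[:,2]>60)&(C[:,1]<.4*C[:,2])&(C[:,0]<.4*C[:,2])&(P[:,2]<.09)&(P[:,2]>.03)&(q[:,0]>-.1)&(q[:,0]<-.03)&(np.abs(q[:,1]-.07)<.05)
    print(n,'tab',r.sum(),*[np.round(np.percentile(q[r],k,axis=0),4) for k in (2,50,98)])
    d=(C.max(1)<75)&(np.hypot(q[:,0]+.065,q[:,1]-.067)<.035)&(P[:,2]<.11)&(P[:,2]>.04)&(q[:,0]<-.046)
    i=np.argsort(P[d][:,2])[:12]; print(d.sum(),np.round(q[d][i],4))
print(proj(load('w4'),TR()[0]),proj(load('d4'),[TR()[0],m2w(-.07,.067,.06)]))
E
```

```text
w4 tab 584 [-0.0607  0.0627  0.0637] [-0.0522  0.067   0.0652] [-0.0438  0.0717  0.0669]
1566 [[-0.0617  0.0664  0.0847]
 [-0.0617  0.0673  0.0847]
 [-0.0617  0.0668  0.0849]
 [-0.0621  0.0682  0.0849]
 [-0.0621  0.0691  0.0851]
 [-0.0621  0.0687  0.0851]
 [-0.0621  0.0714  0.0852]
 [-0.0621  0.0673  0.0855]
 [-0.0621  0.0696  0.0855]
 [-0.0621  0.0705  0.0856]
 [-0.0621  0.0659  0.086 ]
 [-0.0676  0.0586  0.0861]]
d4 tab 27 [-0.0802  0.0654  0.0563] [-0.0627  0.0694  0.0622] [-0.0446  0.0713  0.0712]
77 [[-0.047   0.0736  0.0545]
 [-0.0487  0.0883  0.0569]
 [-0.046   0.0843  0.0571]
 [-0.0463  0.076   0.0578]
 [-0.0467  0.0957  0.058 ]
 [-0.0509  0.0809  0.059 ]
 [-0.0465  0.09    0.0592]
 [-0.047   0.0707  0.0597]
 [-0.0462  0.0926  0.0598]
 [-0.0639  0.0704  0.0605]
 [-0.059   0.0708  0.0607]
 [-0.0466  0.076   0.061 ]]
[[283.4928094 247.8939536]] [[242.64394978 219.86148309]
 [244.2758912  220.00032863]]
```

```bash
python3 - <<'E'
from fit import *
from mach import *
w=load('w4')
for v in range(232,290,5): print(v,w['pixels'][v,276],tf(world(w,276,v)[None],[*mo,my]).round(4))
E
```

```text
232 [  5   9 105] [[-0.0529  0.0712  0.0652]]
237 [ 10  17 107] [[-0.0555  0.0712  0.065 ]]
242 [  4  10 105] [[-0.0582  0.0711  0.0659]]
247 [21 26 96] [[-0.0607  0.0711  0.0653]]
252 [51 59 64] [[-0.0636  0.0704  0.0899]]
257 [53 59 64] [[-0.0657  0.0702  0.0939]]
262 [54 60 65] [[-0.0678  0.0701  0.0991]]
267 [52 59 64] [[-0.0696  0.0699  0.1035]]
272 [53 60 64] [[-0.0714  0.0698  0.1084]]
277 [53 59 65] [[-0.0731  0.0697  0.1111]]
282 [61 70 76] [[-0.0747  0.0696  0.1142]]
287 [21 24 26] [[-0.0759  0.0694  0.1201]]
```

The measured depth shows the fingertips ending at z about 0.086, roughly 28 mm short of the reported TCP, and the fingers shut on nothing above the tab. I'll open again, advance in two steps and re-measure.

```bash
python3 -m creep '{"delta_pos":[[0,0,0],[0,0,0],[0,0,0],[0.7,0,0.1],[1.4,0,0.2],[2,0,0.3],[2,0,0.3]],"dr":[[0,0,0],[0,0,0],[0,0,0],[0,0,0],[0,0,0],[0,0,0],[0,0,0]]}' -0.2
python3 - <<'E'
from fit import *
from mach import *
print(manip.grasp_offset,tf(TR()[0][None],[*mo,my]))
w=snap('wrist','w5');P,C=cloud(w);p,r=TR();q=r.inv().apply(P-p)
m=(abs(q[:,1])<.05)&(q[:,2]>-.03)&(q[:,2]<.03)&(q[:,0]<.02)&(C.max(1)-C.min(1)<30)
for s in (-1,1):
  k=m&(q[:,1]*s>0.005); i=np.argsort(-q[k][:,0])[:200:25]; print(q[k][i].round(4))
d=load('w4')
P,C=cloud(d); p=m2w(-.06096,.06727,.05518);q=r.inv().apply(P-p)
m=(abs(q[:,1])<.02)&(q[:,2]>-.03)&(q[:,2]<.03)&(q[:,0]<-.01)&(C.max(1)-C.min(1)<30);i=np.argsort(-q[m][:,0])[:200:25]; print(q[m][i].round(4))
E
```

```text
clock: 8.1
position: [0.6537, 0.0186, 0.0338]
ee_rot: [-0.061, 0.829, -0.089, -0.549]
contact_force: [-0.7, 0.1, 0.3]
width: 0.0338
0.0187 [[-0.05661359  0.06714995  0.03382235]]
[[ 0.02   -0.0265 -0.0033]
 [ 0.0199 -0.0094 -0.0021]
 [ 0.0199 -0.0284 -0.0014]
 [ 0.0198 -0.0222 -0.0034]
 [ 0.0197 -0.0149 -0.0008]
 [ 0.0196 -0.0382 -0.0002]
 [ 0.0195 -0.0363 -0.0002]
 [ 0.0195 -0.0136 -0.0029]]
[[ 0.02    0.0072  0.0012]
 [ 0.0199  0.0287  0.0005]
 [ 0.0199  0.033   0.0012]
 [ 0.0198  0.0398  0.0011]
 [ 0.0198  0.0188 -0.0002]
 [ 0.0197  0.0182 -0.0021]
 [ 0.0196  0.029  -0.0054]
 [ 0.0196  0.0334 -0.0028]]
[[-0.0103  0.0018 -0.0245]
 [-0.0118 -0.0161 -0.0255]
 [-0.0125  0.0107 -0.0257]
 [-0.0147  0.0096 -0.0267]
 [-0.0153 -0.0016 -0.0269]
 [-0.016  -0.0157 -0.0271]
 [-0.018  -0.0198 -0.0281]
 [-0.0183  0.0156 -0.0282]]
```

```bash
python3 - <<'E'
from fit import *
from mach import *
p,r=TR()
w=load('w5')
for u in (238,242,246,323,327):
  print(u,[(v,*r.inv().apply(world(w,u,v)-p).round(3)) for v in range(240,272,5)])
P,C=cloud(w);q=tf(P,[*mo,my])
k=(C[:,2]>60)&(C[:,1]<.4*C[:,2])&(C[:,0]<.4*C[:,2])&(P[:,2]<.09)&(P[:,2]>.03)&(q[:,0]>-.1)&(q[:,0]<-.03)&(np.abs(q[:,1]-.07)<.05)
print('tab in tool',*[np.round(np.percentile(r.inv().apply(P[k]-p),j,axis=0),4) for j in (2,50,98)],*[np.round(np.percentile(q[k],j,axis=0),4) for j in (2,98)])
E
```

```text
238 [(240, np.float64(0.034), np.float64(-0.03), np.float64(0.008)), (245, np.float64(0.032), np.float64(-0.03), np.float64(0.011)), (250, np.float64(-0.03), np.float64(-0.02), np.float64(-0.011)), (255, np.float64(-0.036), np.float64(-0.02), np.float64(-0.011)), (260, np.float64(-0.041), np.float64(-0.019), np.float64(-0.011)), (265, np.float64(-0.046), np.float64(-0.018), np.float64(-0.011)), (270, np.float64(-0.05), np.float64(-0.018), np.float64(-0.011))]
242 [(240, np.float64(0.034), np.float64(-0.027), np.float64(0.008)), (245, np.float64(0.034), np.float64(-0.028), np.float64(0.012)), (250, np.float64(-0.03), np.float64(-0.019), np.float64(-0.011)), (255, np.float64(-0.036), np.float64(-0.018), np.float64(-0.011)), (260, np.float64(-0.04), np.float64(-0.017), np.float64(-0.01)), (265, np.float64(-0.045), np.float64(-0.017), np.float64(-0.01)), (270, np.float64(-0.047), np.float64(-0.016), np.float64(-0.009))]
246 [(240, np.float64(0.034), np.float64(-0.025), np.float64(0.008)), (245, np.float64(0.034), np.float64(-0.025), np.float64(0.012)), (250, np.float64(-0.029), np.float6
[... 662 characters left out ...]
64(0.018), np.float64(-0.005)), (270, np.float64(-0.035), np.float64(0.018), np.float64(-0.003))]
327 [(240, np.float64(0.035), np.float64(0.029), np.float64(0.009)), (245, np.float64(0.033), np.float64(0.029), np.float64(0.012)), (250, np.float64(-0.03), np.float64(0.02), np.float64(-0.011)), (255, np.float64(-0.035), np.float64(0.019), np.float64(-0.011)), (260, np.float64(-0.041), np.float64(0.019), np.float64(-0.011)), (265, np.float64(-0.046), np.float64(0.018), np.float64(-0.011)), (270, np.float64(-0.165), np.float64(0.001), np.float64(-0.066))]
tab in tool [-0.0338 -0.0046 -0.0234] [-0.0286 -0.0004 -0.0117] [-0.023   0.0039  0.0004] [-0.0699  0.0633  0.0638] [-0.0439  0.0717  0.0666]
```

The fingertips really sit about 28 mm behind the reported TCP (both fingers agree), so I'll plan with that offset. I advance 13 mm more and grip.

```bash
python3 -m creep '{"delta_pos":[[0.6,0,0],[1.3,0,0],[1.3,0,0]],"dr":[[0,0,0],[0,0,0],[0,0,0]]}' && python3 -m creep '{"delta_pos":[[0,0,0],[0,0,0],[0,0,0],[0,0,0],[0,0,0]],"dr":[[0,0,0],[0,0,0],[0,0,0],[0,0,0],[0,0,0]]}' -1 25
python3 - <<'E'
from mach import *
from fit import tf
print(tf(TR()[0][None],[*mo,my]),R.from_rotvec([0,0,-my]).apply(manip.get_state()['contact_force']))
E
```

```text
clock: 8.45
position: [0.6593, 0.0175, 0.0225]
ee_rot: [-0.061, 0.829, -0.089, -0.548]
contact_force: [-0.5, 0.3, 0.6]
width: 0.0339
clock: 8.95
position: [0.6595, 0.0176, 0.0236]
ee_rot: [-0.061, 0.83, -0.089, -0.547]
contact_force: [0.7, 0.3, -0.6]
width: 0.0092
[[-0.05075404  0.06745824  0.02363669]] [ 0.66906194  0.44716685 -0.60074608]
```

Gripped (9 mm wide). Next I push towards the pillar, which is tool -y.

```bash
cat > st.py <<'E'
from mach import *
from fit import tf
s=manip.get_state()
print('m',tf(TR()[0][None],[*mo,my]).round(4),'F',R.from_rotvec([0,0,-my]).apply(s['contact_force']).round(1),s['width'].__round__(4),s['clock'])
E
python3 -m creep '{"delta_pos":[[0,-0.3,0],[0,-0.6,0],[0,-0.9,0],[0,-1.1,0],[0,-1.1,0]],"dr":[[0,0,0],[0,0,0],[0,0,0],[0,0,0],[0,0,0]]}'; python3 st.py
python3 -m creep '{"delta_pos":[[0,-0.15,0],[0,-0.3,0],[0,-0.3,0]],"dr":[[0,0,0],[0,0,0],[0,0,0]]}'; python3 st.py
```

```text
clock: 9.45
position: [0.662, 0.0287, 0.0237]
ee_rot: [-0.061, 0.83, -0.088, -0.547]
contact_force: [0.6, -1.1, -0.6]
width: 0.009
m [[-0.0507  0.0788  0.0237]] F [ 0.8 -1.  -0.6] 0.009 9.45
clock: 9.75
position: [0.6626, 0.0315, 0.0236]
ee_rot: [-0.061, 0.83, -0.088, -0.547]
contact_force: [0.3, -1.6, -1.7]
width: 0.0095
m [[-0.0508  0.0816  0.0236]] F [ 0.6 -1.5 -1.7] 0.0095 9.75
```

```bash
for i in 1 2; do python3 -m creep '{"delta_pos":[[0,-0.15,0],[0,-0.3,0],[0,-0.3,0]],"dr":[[0,0,0],[0,0,0],[0,0,0]]}' >/dev/null; python3 st.py; done
```

```text
m [[-0.0508  0.0827  0.0236]] F [ 2.4 -8.5  0.1] 0.0095 10.05
m [[-0.0509  0.0829  0.0235]] F [  3.4 -20.5   1.2] 0.0093 10.35
```

A clear end stop: force rises to 20 N with no further motion after about 15.4 mm of travel. I relax, open and withdraw along the tool.

```bash
python3 -m creep '{"delta_pos":[[0,0.3,0],[0,0.3,0],[0,0.3,0],[0,0.3,0],[0,0.3,0]],"dr":[[0,0,0],[0,0,0],[0,0,0],[0,0,0],[0,0,0]]}' -0.2; python3 -m creep '{"delta_pos":[[-2,0,0],[-5,0,0],[-8,0,0],[-11,0,0],[-11,0,0],[-11,0,0]],"dr":[[0,0,0],[0,0,0],[0,0,0],[0,0,0],[0,0,0],[0,0,0]]}'
python3 - <<'E'
from fit import *
from mach import *
w=snap('wrist','w6');P,C=cloud(w);q=tf(P,[*mo,my])
k=(C[:,2]>60)&(C[:,1]<.4*C[:,2])&(C[:,0]<.4*C[:,2])&(P[:,2]<.09)&(P[:,2]>.03)&(q[:,0]>-.1)&(q[:,0]<-.03)&(np.abs(q[:,1]-.07)<.05)
print(k.sum(),*[np.round(np.percentile(q[k],j,axis=0),4) for j in (2,50,98)])
m=(P[:,2]>.022)&(q[:,0]>-.06)
print(fit(P[m],M,[*mo,my],.002,(.015,.006)))
# gauge-look pose: above gauge, tool heading along gauge
gy=.378; Ro=ori(gy,.45); g=np.array([.451,-.220,.0]); delta(g+[0,0,.12]-.05*np.array([np.cos(gy),np.sin(gy),0]),Ro)
E
```

```text
clock: 10.85
position: [0.6632, 0.0349, 0.0237]
ee_rot: [-0.061, 0.83, -0.088, -0.547]
contact_force: [-0.2, 0.4, 0.2]
width: 0.0343
clock: 11.45
position: [0.621, 0.0435, 0.1255]
ee_rot: [-0.061, 0.83, -0.088, -0.547]
contact_force: [-0.1, 0.6, -0.3]
width: 0.0343
432 [-0.0705  0.0777  0.062 ] [-0.0573  0.0819  0.0651] [-0.0439  0.0861  0.0666]
(array([ 0.69446028, -0.05935124, -0.21827212]), 96407, np.float64(0.0008946150034421095), np.float64(-0.000127854858674184))
dpos cm [-5.65 32.13 13.99] dr [-0.5413  0.0441 -0.2419]
```

The slide is home: the tab centre moved from 0.067 to 0.082, which matches the slot's end. Next, above the gauge for a close look.

```bash
python3 -m creep '{"delta_pos":[[-5,1,3],[-6,4,5],[-6,8,7],[-6,12,8],[-6,16,9],[-6,20,10],[-6,24,11],[-6,28,13],[-6,32,14],[-6,32,14]],"dr":[[0,0,0],[-0.06,0,-0.03],[-0.13,0.01,-0.06],[-0.2,0.01,-0.09],[-0.27,0.02,-0.12],[-0.34,0.03,-0.15],[-0.41,0.03,-0.18],[-0.48,0.04,-0.21],[-0.54,0.04,-0.24],[-0.54,0.04,-0.24]]}' ; python3 -m creep '{"delta_pos":[[0,0,0],[0,0,0]],"dr":[[0,0,0],[0,0,0]]}'
python3 - <<'E'
from fit import *
gy=.378; Ro=ori(gy,.45); g=np.array([.451,-.220,.0]); delta(g+[0,0,.12]-.05*np.array([np.cos(gy),np.sin(gy),0]),Ro)
w=snap('wrist','w7');P,C=cloud(w); m=(C[:,0]>C[:,2]+30)&(np.hypot(P[:,0]-.45,P[:,1]+.22)<.08)&(P[:,2]<.03)
print(m.sum(), fit(P[m],G,[.451,-.22,.377],.001,(.02,.006)),np.percentile(P[m],[5,95],axis=0).round(4))
cv2.imwrite('pics/w7b.png',w['pixels']);print(manip.get_state()['qpos'].round(2))
E
```

```text
clock: 12.5
position: [0.4244, -0.197, 0.1264]
ee_rot: [0.1, 0.831, 0.16, -0.523]
contact_force: [0.6, -0.9, 0.2]
width: 0.034
clock: 12.7
position: [0.4238, -0.199, 0.126]
ee_rot: [0.097, 0.831, 0.156, -0.525]
contact_force: [-0.9, 0.4, 0.1]
width: 0.034
dpos cm [-0.85  2.99  3.17] dr [-0.009   0.0048 -0.0005]
1495 (array([ 0.45115263, -0.2213231 ,  0.37657016]), 1495, np.float64(0.0009299725796841648), np.float64(-0.0005841804066356055)) [[ 0.4115 -0.2326  0.0135]
 [ 0.493  -0.201   0.0164]]
[-0.95  0.09  2.09  0.55  0.94 -0.08]
```

View pics/w7b.png

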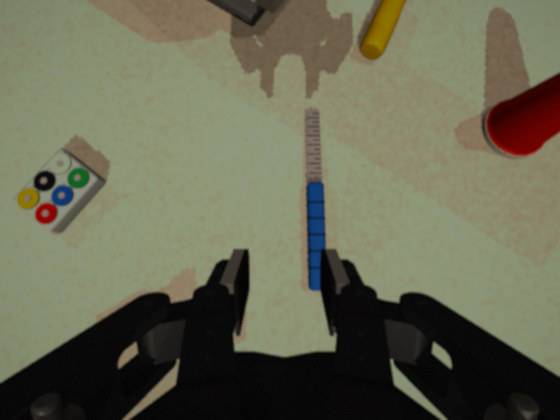

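The gauge is at columns 305-327: blade tip (312,108), handle front (315,183), with nothing near the fingers' path. Now to line up over the handle with tilt 0.35.

```bash
cat > g.py <<'E'
from h import *
gp=np.array([.4512,-.2213]); gy=.3766; Ro=ori(gy,.35)
def tcp(z,dx=0): return np.array([*(gp+dx*np.array([np.cos(gy),np.sin(gy)])),z])+.028*Ro.apply([1,0,0])
E
python3 - <<'E'
from g import *
w=load('w7'); t=onz(w,312,107.5,.002); print('tip',t, gp+.13*np.array([np.cos(gy),np.sin(gy)])); f=onz(w,315.5,183,.016);print('front',f,gp+.05*np.array([np.cos(gy),np.sin(gy)]))
delta(tcp(.068),Ro)
E
```

```text
tip [ 0.57410115 -0.17101163  0.002     ] [ 0.57208965 -0.17349109]
front [ 0.49660074 -0.20196698  0.016     ] [ 0.49769602 -0.20291196]
dpos cm [8.73 3.27 1.31] dr [-0.0045 -0.0955  0.0019]
```

```bash
python3 -m creep '{"delta_pos":[[0,1.5,0.6],[2,3.3,1.3],[5,3.3,1.3],[8.7,3.3,1.3],[8.7,3.3,1.3],[8.7,3.3,1.3],[8.7,3.3,1.3]],"dr":[[0,-0.03,0],[0,-0.06,0],[0,-0.1,0],[0,-0.1,0],[0,-0.1,0],[0,-0.1,0],[0,-0.1,0]]}'
python3 - <<'E'
from fit import *
from g import *
delta(tcp(.008),Ro)
w=snap('wrist','w8');P,C=cloud(w); m=(C[:,0]>C[:,2]+30)&(np.hypot(P[:,0]-.45,P[:,1]+.22)<.08)&(P[:,2]<.03)
p,r=TR();q=r.inv().apply(P[m]-p);print('blue in tool y',np.percentile(q[:,1],[3,50,97]).round(4), fit(P[m],G,[*gp,gy],.001,(.01,.006))[0])
k=(np.abs((C.max(1)-C.min(1)))<30);Q=r.inv().apply(P-p);k&=(Q[:,2]<-.007)&(Q[:,2]>-.014)&(Q[:,0]<-.026)&(Q[:,0]>-.05)&(abs(Q[:,1])<.03)
print('finger y',[np.percentile(Q[k&(s*Q[:,1]>0),1],[5,95]).round(4) for s in(-1,1)], 'tip x',np.percentile(Q[k,0],98))
E
```

```text
clock: 13.45
position: [0.4618, -0.2177, 0.0445]
ee_rot: [0.108, 0.804, 0.153, -0.564]
contact_force: [0.7, 0.6, -0.3]
width: 0.0342
dpos cm [ 5.85 -0.06  2.28] dr [ 0.0014  0.003  -0.0012]
blue in tool y [-0.0089 -0.0022  0.0048] [ 0.4510531  -0.22199224  0.37666243]
finger y [array([-0.0287, -0.017 ]), array([0.0171, 0.0285])] tip x -0.026953661799695935
```

```bash
python3 -m creep '{"delta_pos":[[1.5,-0.2,1],[3,-0.2,2],[4,-0.2,2.3],[5,-0.2,2.3],[5.5,-0.2,2.3],[5.8,-0.2,2.3],[5.8,-0.2,2.3]],"dr":[[0,0,0],[0,0,0],[0,0,0],[0,0,0],[0,0,0],[0,0,0],[0,0,0]]}'; python3 -m creep '{"delta_pos":[[0,0,0],[0,0,0],[0,0,0],[0,0,0],[0,0,0],[0,0,0]],"dr":[[0,0,0],[0,0,0],[0,0,0],[0,0,0],[0,0,0],[0,0,0]]}' -1 80
python3 - <<'E'
from fit import *
from g import *
p,r=TR();print(p-tcp(.008))
print(manip.get_state()['moment'])
E
```

```text
clock: 14.2
position: [0.459, -0.2171, -0.0188]
ee_rot: [0.108, 0.804, 0.153, -0.564]
contact_force: [-0.4, 0.3, 0.2]
width: 0.0345
clock: 14.8
position: [0.4589, -0.2173, -0.0182]
ee_rot: [0.108, 0.804, 0.153, -0.564]
contact_force: [-1.4, 0.4, 6.5]
width: 0.0138
[-1.22617738e-03  4.63265945e-04  7.79957758e-05]
[0.07132718 0.16445832 0.1315262 ]
```

Gripped (13.8 mm at 80 N). Now a lift of 5 cm, and then I measure the gauge in the hand.

```bash
python3 -m creep '{"delta_pos":[[-0.5,0,-0.2],[-1.5,0,-0.5],[-3,0,-1.1],[-4.7,0,-1.7],[-4.7,0,-1.7],[-4.7,0,-1.7]],"dr":[[0,0,0],[0,0,0],[0,0,0],[0,0,0],[0,0,0],[0,0,0]]}'; python3 -m creep '{"delta_pos":[[0,0,0],[0,0,0]],"dr":[[0,0,0],[0,0,0]]}'
python3 - <<'E'
from fit import *
w=snap('wrist','w9');cv2.imwrite('pics/w9c.png',crop('w9',180,40,420,300,2.3))
P,C=cloud(w);p,r=TR();print(p,manip.get_state()['contact_force'])
m=(C[:,0]>C[:,2]+30)&(np.hypot(P[:,0]-.46,P[:,1]+.21)<.09)&(P[:,2]<.09)
Q=P[m]; h=np.array([np.cos(.3766),np.sin(.3766)]); s=(Q[:,:2]-p[:2])@h
print(m.sum(),'s',np.percentile(s,[1,99]))
# top surface points front of fingers: slope of z against s
k=s>.02; A=np.c_[s[k],np.ones(k.sum())]; from scipy.stats import theilslopes; print('top slope',theilslopes(Q[k,2][::4],s[k][::4])[:2])
# blade points
m=(np.hypot(P[:,0]-.46,P[:,1]+.21)<.16)&(P[:,2]>.03)&(P[:,2]<.09)
s=(P[:,:2]-p[:2])@h; l=(P[:,:2]-p[:2])@[-h[1],h[0]]; k=m&(s>.045)&(abs(l)<.015)
for a in np.arange(.045,.13,.01):
  j=k&(s>=a)&(s<a+.01); 
  if j.sum(): print(round(a,3),j.sum(),np.median(s[j]).round(4),np.median(P[j,2]).round(4),np.percentile(l[j],[3,50,97]).round(4))
E
```

```text
clock: 15.4
position: [0.4587, -0.2173, 0.0315]
ee_rot: [0.108, 0.804, 0.152, -0.564]
contact_force: [-0.2, 0.3, -1.8]
width: 0.0137
clock: 15.6
position: [0.4581, -0.2166, 0.0303]
ee_rot: [0.107, 0.804, 0.153, -0.565]
contact_force: [0.5, -0.3, -0.9]
width: 0.0139
[ 0.45822165 -0.21665125  0.03035348] [-0.54442687  0.67177    -1.03497643]
6034 s [-0.04482066  0.0408329 ]
top slope (np.float64(-0.013004122754380381), np.float64(0.0639934964045352))
0.045 570 0.05 0.057 [-0.007  -0.0003  0.0064]
0.055 553 0.0601 0.056 [-0.0071 -0.0003  0.0065]
0.065 541 0.0699 0.055 [-0.0072 -0.0003  0.0066]
0.075 504 0.0799 0.054 [-0.0068 -0.0003  0.0062]
0.085 484 0.0899 0.0529 [-0.0069 -0.0003  0.0062]
0.095 472 0.1 0.0519 [-0.0069 -0.0003  0.0063]
0.105 462 0.11 0.0508 [-0.007  -0.0003  0.0064]
0.115 383 0.1193 0.0498 [-0.0071 -0.0003  0.0065]
```

View pics/w9c.png

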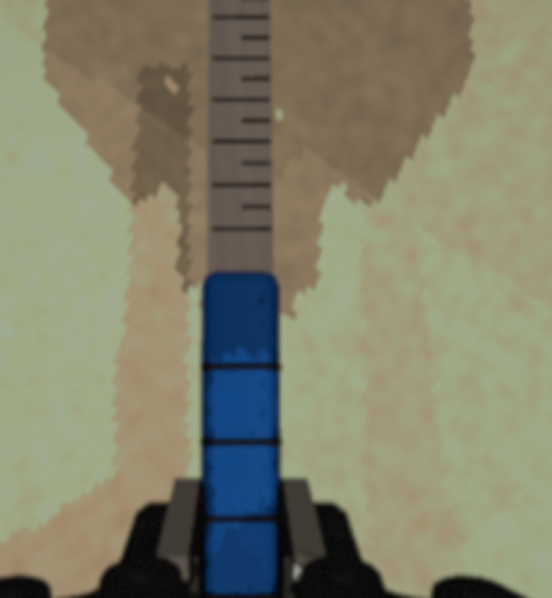

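The gauge sits straight in the jaws: lateral offset 0.3 mm, blade top slope -0.104 against the nominal -0.100, so level. Next I work out the staging pose and check the measured height of the free arm's top.

```bash
sed -i 's/^mo=.*/mo=np.array([.69448,-.0593]);my=-.2181/' mach.py
python3 - <<'E'
from fit import *
from mach import *
w=load('w9');P,C=cloud(w);p,r=TR();h=r.apply([1,0,0])[:2];h/=np.linalg.norm(h);print('heading',np.arctan2(h[1],h[0]))
s=(P[:,:2]-p[:2])@h; l=(P[:,:2]-p[:2])@[-h[1],h[0]]
k=(P[:,2]>.04)&(P[:,2]<.09)&(s>.045)&(s<.16)&(abs(l)<.012); print('tip s',np.percentile(s[k],[99,99.8,100]))
print('l near/far',np.median(l[k&(s<.06)]),np.median(l[k&(s>.11)]))
for n in ('w1','w3','w6'):
  P,C=cloud(load(n));q=tf(P,[*mo,my])
  k=(abs(q[:,0])<.038)&(q[:,1]>-.05)&(q[:,1]<.09)&(abs(q[:,2]-.092)<.008)&(abs(q[:,1])>.02);print(n,k.sum(),'top z',np.percentile(q[k,2],[10,50,90]).round(4))
  k=(abs(q[:,0])<.035)&(q[:,2]>.05)&(q[:,2]<.088);e=q[k&(q[:,1]<-.045)&(q[:,1]>-.065)];print('head end y',np.median(e[:,1]) if len(e) else None,len(e))
  k=(abs(q[:,1]-.0)<.03)&(q[:,2]>.0945)&(q[:,2]<.105)&(q[:,0]>-.03)&(q[:,0]<.03); print('foot',k.sum(),q[k].min(0) if k.sum() else '',q[k].max(0) if k.sum() else '')
delta(m2w(-.08-.1215,.0003,.0746+.02),ori(my,.35))
print(manip.get_state()['qpos'].round(2))
E
```

```text
heading 0.37944030289175723
tip s [0.12272957 0.12349531 0.12480379]
l near/far -0.00044872589566815664 -0.0006587926364087081
w1 5127 top z [0.0907 0.0914 0.0921]
head end y -0.05502714452736812 1
foot 468 [-0.01960005 -0.01154083  0.09737488] [0.01858192 0.01181475 0.10484597]
w3 13374 top z [0.0906 0.0914 0.0922]
head end y None 0
foot 30 [-0.01863557 -0.01210812  0.09674647] [-0.01781274  0.00583965  0.09898024]
w6 11186 top z [0.0906 0.0913 0.0922]
head end y None 0
foot 129 [-0.01872313 -0.01186738  0.09683722] [-0.01581467  0.01222169  0.10155743]
dpos cm [ -2.27 -17.28 -12.58] dr [0.5578 0.0046 0.2036]
[-0.83  0.28  2.1   0.51  0.7  -0.02]
```

The foot spans y from -11.9 to +12.0 mm in my frame, so the frame is well centred. Its lower rear edge is about 5.3 mm above the plate, so I expect the gauge to be snug with the tip about 33 mm past the heel. To the staging pose.

```bash
python3 -m creep '{"delta_pos":[[-3,0,-1],[-5,-1,-2],[-5,-4,-3],[-4.5,-7,-5],[-4,-10,-7],[-3.5,-13,-9],[-3,-16,-11],[-2.3,-17.3,-12.6],[-2.3,-17.3,-12.6],[-2.3,-17.3,-12.6]],"dr":[[0,0,0],[0.07,0,0.03],[0.14,0,0.05],[0.21,0,0.08],[0.28,0,0.1],[0.35,0,0.13],[0.42,0,0.15],[0.49,0,0.18],[0.56,0,0.2],[0.56,0,0.2]]}';python3 -m creep '{"delta_pos":[[0,0,0],[0,0,0]],"dr":[[0,0,0],[0,0,0]]}'
python3 - <<'E'
from mach import *
print(manip.get_state()['qpos'].round(2))
delta(m2w(-.08-.1225,.0004,.0746+.02),ori(my,.35))
E
```

```text
clock: 16.65
position: [0.498, -0.0134, 0.0948]
ee_rot: [-0.063, 0.813, -0.088, -0.572]
contact_force: [-0.4, 0.1, -0.8]
width: 0.0138
clock: 16.85
position: [0.4976, -0.0153, 0.0949]
ee_rot: [-0.063, 0.813, -0.089, -0.572]
contact_force: [-0.3, 0.0, -1.5]
width: 0.0139
[-0.16  0.1   2.12 -0.04  0.58  1.66]
dpos cm [-0.   -0.01  0.08] dr [-0.0006  0.0058  0.0015]
```

```bash
python3 -m creep '{"delta_pos":[[0.6,0,-1.5],[1.2,0,-3.2],[1.7,0,-4.7],[2.4,0,-4.5],[3,0,-4.2],[3,0,-4.2],[3,0,-4.2]],"dr":[[0,0,0],[0,0,0],[0,0,0],[0,0,0],[0,0,0],[0,0,0],[0,0,0]]}'
cat > gm.py <<'E'
from fit import *
from mach import *
import sys
w=snap('wrist',sys.argv[1]);P,C=cloud(w);q=tf(P,[*mo,my]);t=tf(TR()[0][None],[*mo,my])[0]
print('tcp m',t.round(4),'F',R.from_rotvec([0,0,-my]).apply(manip.get_state()['contact_force']).round(1))
k=(abs(q[:,1])<.02)&(q[:,0]-t[0]>.045)&(q[:,0]-t[0]<.13)&(q[:,2]>.0925+ (0 if len(sys.argv)<3 else float(sys.argv[2])))&(q[:,2]<.108)&(q[:,0]<-.022)
for a in np.arange(.045,.13,.01):
  j=k&(q[:,0]-t[0]>=a)&(q[:,0]-t[0]<a+.01)
  if j.sum()>30: print(round(a,3),j.sum(),'x',np.median(q[j,0]).round(4),'underside',(np.median(q[j,2])-.002-.1*(.1225-np.median(q[j,0])+t[0])).round(4),'y',np.percentile(q[j,1],[3,50,97]).round(4))
j=(abs(q[:,0])<.038)&(q[:,1]>-.05)&(q[:,1]<.09)&(abs(q[:,2]-.092)<.004)&(abs(q[:,1])>.02);print('plate z',np.median(q[j,2]))
E
python3 gm.py w10
```

```text
clock: 17.55
position: [0.5453, -0.0261, 0.0806]
ee_rot: [-0.064, 0.813, -0.089, -0.572]
contact_force: [-0.8, 0.3, -0.7]
width: 0.0141
tcp m [-0.1523  0.0002  0.0811] F [-0.2  0.6 -0.9]
0.045 503 x -0.1019 underside 0.0979 y [-0.007  -0.0003  0.0065]
0.055 554 x -0.0924 underside 0.0979 y [-0.0071 -0.0003  0.0065]
0.065 536 x -0.0824 underside 0.0979 y [-0.0072 -0.0003  0.0066]
0.075 507 x -0.0725 underside 0.0978 y [-0.0068 -0.0003  0.0062]
0.085 481 x -0.0623 underside 0.0978 y [-0.0068 -0.0003  0.0063]
0.095 468 x -0.0523 underside 0.0977 y [-0.0069 -0.0003  0.0064]
0.105 469 x -0.0423 underside 0.0976 y [-0.007  -0.0003  0.0064]
0.115 412 x -0.0329 underside 0.0976 y [-0.0085 -0.0003  0.0092]
plate z 0.09127246362705217
```

The gauge is centred (y -0.3 mm) and level. It is 6.3 mm above the plate, so I lower it gently.

```bash
python3 -m creep '{"delta_pos":[[0.2,0,0.1],[0.4,0,0.15],[0.53,0,0.19],[0.53,0,0.19],[0.53,0,0.19]],"dr":[[0,0,0],[0,0,0],[0,0,0],[0,0,0],[0,0,0]]}' >/dev/null; python3 st.py
for i in 1 2; do python3 -m creep '{"delta_pos":[[0.05,0,0.02],[0.05,0,0.02],[0.05,0,0.02]],"dr":[[0,0,0],[0,0,0],[0,0,0]]}'>/dev/null; python3 st.py; done; python3 gm.py w11
```

```text
m [[-0.1514  0.0003  0.0759]] F [ 0.5 -0.5 -0.8] 0.0136 18.1
m [[-0.1514  0.0003  0.0754]] F [ 0.2  0.3 -2. ] 0.0137 18.4
m [[-0.1515  0.0003  0.0748]] F [ 0.8  0.9 -0.6] 0.014 18.7
tcp m [-0.1515  0.0002  0.0748] F [ 0.1  0.2 -1.1]
0.045 565 x -0.1015 underside 0.0923 y [-0.0069 -0.0002  0.0066]
0.055 564 x -0.0915 underside 0.0923 y [-0.007  -0.0002  0.0066]
0.065 542 x -0.0815 underside 0.0923 y [-0.0071 -0.0002  0.0067]
0.075 498 x -0.0716 underside 0.0922 y [-0.0067 -0.0002  0.0063]
0.085 485 x -0.0615 underside 0.0922 y [-0.0067 -0.0002  0.0064]
0.095 475 x -0.0514 underside 0.0922 y [-0.0068 -0.0002  0.0064]
0.105 466 x -0.0413 underside 0.0921 y [-0.0069 -0.0002  0.0065]
0.115 434 x -0.0321 underside 0.092 y [-0.0113 -0.0002  0.0067]
plate z 0.09128065359975558
```

0.8 mm to go by vision, with no contact force yet.

```bash

for i in 1 2 3 4; do python3 -m creep '{"delta_pos":[[0.03,0,0.01],[0.03,0,0.01],[0.03,0,0.01]],"dr":[[0,0,0],[0,0,0],[0,0,0]]}'>/dev/null; python3 st.py; done; python3 gm.py w12
```

```text
m [[-0.1515  0.0002  0.0745]] F [-0.   0.2 -1.2] 0.0134 19.05
m [[-0.1515  0.0002  0.0742]] F [-0.5  0.  -1.3] 0.0137 19.35
m [[-0.1514  0.0003  0.0739]] F [-0.4 -0.1 -0.5] 0.0139 19.65
m [[-0.1514  0.0003  0.0736]] F [-0.3 -1.5 -0.1] 0.0136 19.95
tcp m [-0.1514  0.0003  0.0736] F [-0.  -0.4 -0.9]
0.045 569 x -0.1013 underside 0.0913 y [-0.0069 -0.0002  0.0066]
0.055 558 x -0.0914 underside 0.0914 y [-0.007  -0.0002  0.0066]
0.065 547 x -0.0814 underside 0.0914 y [-0.007  -0.0002  0.0067]
0.075 506 x -0.0715 underside 0.0913 y [-0.0067 -0.0002  0.0063]
0.085 476 x -0.0615 underside 0.0914 y [-0.0067 -0.0002  0.0064]
0.095 481 x -0.0515 underside 0.0914 y [-0.0068 -0.0002  0.0064]
0.105 472 x -0.0413 underside 0.0914 y [-0.0069 -0.0002  0.0065]
0.115 395 x -0.0322 underside 0.0913 y [-0.0083 -0.0002  0.0066]
plate z 0.09126252277464045
```

Contact: the underside is flat on the plate along its whole length (0.0914). I advance 30 mm first, then in small steps.

```bash
python3 -c "
from mach import *
p,r=TR();print(r.inv().apply(m2w(1,0,0)-m2w(0,0,0)).round(4), r.inv().apply([0,0,1]).round(4))"
python3 -m creep '{"delta_pos":[[0.36,0,-0.93],[0.54,0,-1.4],[0.71,0,-1.87],[0.88,0,-2.34],[1.05,0,-2.81],[1.05,0,-2.81],[1.05,0,-2.81]],"dr":[[0,0,0],[0,0,0],[0,0,0],[0,0,0],[0,0,0],[0,0,0],[0,0,0]]}' >/dev/null; python3 st.py; python3 gm.py w13 -.003
```

```text
[ 3.393e-01 -8.000e-04 -9.407e-01] [-0.9407 -0.0017 -0.3393]
m [[-0.1207  0.0002  0.0734]] F [ 1.4  0.9 -0.1] 0.0136 20.7
tcp m [-0.1209  0.0002  0.0734] F [0.5 0.2 0.6]
0.045 567 x -0.0709 underside 0.0913 y [-0.0069 -0.0002  0.0065]
0.055 559 x -0.061 underside 0.0913 y [-0.007  -0.0002  0.0066]
0.065 551 x -0.051 underside 0.0914 y [-0.0071 -0.0002  0.0067]
0.075 1080 x -0.0398 underside 0.086 y [-0.0189 -0.0002  0.0184]
0.085 1418 x -0.031 underside 0.0866 y [-0.0189 -0.0002  0.0187]
0.095 542 x -0.024 underside 0.0874 y [-0.0185  0.      0.0187]
plate z 0.09130252666018705
```

```bash
for i in 1 2 3; do python3 -m creep '{"delta_pos":[[0.05,0,-0.14],[0.1,0,-0.28],[0.1,0,-0.28],[0.1,0,-0.28]],"dr":[[0,0,0],[0,0,0],[0,0,0],[0,0,0]]}' >/dev/null; python3 st.py; done
```

```text
m [[-0.1185  0.0002  0.0733]] F [-1.   0.3  0.4] 0.0139 21.15
m [[-0.1151  0.0002  0.0733]] F [ 0.3 -0.6 -0.2] 0.0139 21.55
m [[-0.1122  0.0002  0.0734]] F [-1.1 -0.   1.2] 0.0136 21.95
```

```bash
for i in 1 2 ; do python3 -m creep '{"delta_pos":[[0.03,0,-0.1],[0.07,0,-0.19],[0.07,0,-0.19],[0.07,0,-0.19]],"dr":[[0,0,0],[0,0,0],[0,0,0],[0,0,0]]}' >/dev/null; python3 st.py; done; python3 gm.py w14 -.003
```

```text
m [[-0.1104  0.0002  0.0733]] F [-0.4 -0.5  1. ] 0.0138 22.35
m [[-0.1082  0.0002  0.0733]] F [-1.8  0.8  1.7] 0.0136 22.75
tcp m [-0.1082  0.0002  0.0733] F [-0.4  0.8  1.8]
0.045 575 x -0.0582 underside 0.0913 y [-0.0069 -0.0002  0.0065]
0.055 560 x -0.0483 underside 0.0914 y [-0.007  -0.0002  0.0066]
0.065 1362 x -0.0379 underside 0.0846 y [-0.0188 -0.0002  0.0189]
0.075 1425 x -0.0283 underside 0.0857 y [-0.0188 -0.0002  0.0188]
0.085 173 x -0.0226 underside 0.0862 y [-0.0189 -0.0002  0.0187]
plate z 0.09131118959848142
```

```bash
cat > av.py <<'E'
from mach import *
from fit import tf
F=[]
for i in range(3):
    manip.get_image('wrist'); s=manip.get_state(); F.append(s['contact_force'])
print('m',tf(TR()[0][None],[*mo,my]).round(4),'Fav',R.from_rotvec([0,0,-my]).apply(np.mean(F,0)).round(2),s['clock'])
E
python3 av.py; for i in 1 2 3; do python3 -m creep '{"delta_pos":[[0.03,0,-0.1],[0.07,0,-0.19],[0.07,0,-0.19],[0.07,0,-0.19]],"dr":[[0,0,0],[0,0,0],[0,0,0],[0,0,0]]}' >/dev/null; python3 av.py; done
```

```text
m [[-0.1082  0.0002  0.0733]] Fav [-0.65  0.28  1.06] 22.95
m [[-0.1063  0.0002  0.0732]] Fav [-0.83 -0.11  1.56] 23.5
m [[-0.1044  0.0002  0.0732]] Fav [-1.3   0.24  2.67] 24.05
m [[-0.104   0.0002  0.0728]] Fav [-6.19  0.16  5.89] 24.6
```

Contact with the foot: Fx jumps to -6 N and the advance stops, with the tip about 36.5 mm past the heel. Next I check for slip, tilt and foot lift.

```bash
python3 gm.py w15 -.003; python3 - <<'E'
from fit import *
from mach import *
t=tf(TR()[0][None],[*mo,my])[0]
for n in ('w10','w14','w15'):
  P,C=cloud(load(n));q=tf(P,[*mo,my])
  k=(abs(q[:,1])<.0118)&(q[:,0]>-.0195)&(q[:,0]<-.0165)&(q[:,2]>.0955)&(q[:,2]<.106)&(abs(q[:,1])>.0078);print(n,'heel',k.sum(),np.percentile(q[k,2],[2,10,50]).round(4) if k.sum() else '')
  b=(C[:,0]>C[:,2]+30)&(abs(q[:,1])<.01)&(q[:,2]>.08)&(q[:,2]<.12);print('handle front x',np.percentile(q[b,0],99).round(4))
cv2.imwrite('pics/w15c.png',crop('w15',180,40,400,240,3.6))
E
```

```text
tcp m [-0.104   0.0002  0.0728] F [-6.6  0.   6.3]
0.045 573 x -0.0541 underside 0.0912 y [-0.0069 -0.0002  0.0065]
0.055 847 x -0.0418 underside 0.0911 y [-0.0176 -0.0002  0.0178]
0.065 1471 x -0.0341 underside 0.0847 y [-0.0187 -0.0002  0.0188]
0.075 1031 x -0.0255 underside 0.0855 y [-0.0188 -0.0002  0.0189]
plate z 0.09131623956626159
w10 heel 0 
handle front x -0.1115
w14 heel 92 [0.0969 0.098  0.0996]
handle front x -0.067
w15 heel 96 [0.0968 0.0979 0.0997]
handle front x -0.0625
```

View pics/w15c.png

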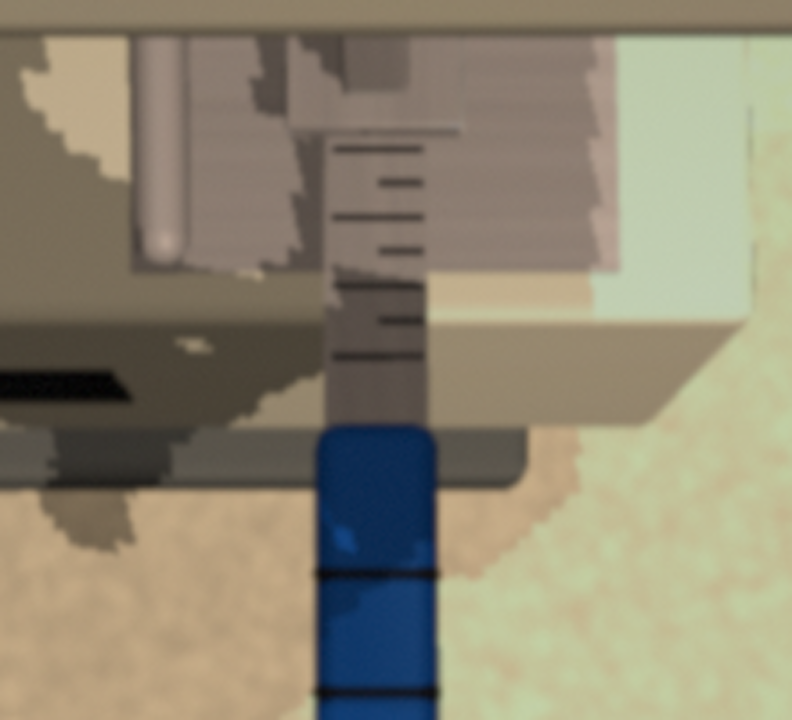

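The blade (columns 325-427) is centred under the foot (288-463). The foot's heel hasn't risen and the handle hasn't slipped in the grip. One more small push, easing the downward load a little, will make sure it really bears on the foot.

```bash
python3 -m creep '{"delta_pos":[[0.02,0,-0.1],[0.03,0,-0.2],[0.03,0,-0.2],[0.03,0,-0.2]],"dr":[[0,0,0],[0,0,0],[0,0,0],[0,0,0]]}' >/dev/null; python3 av.py; python3 gm.py w16 -.003; python3 - <<'E'
from fit import *
from mach import *
for n in ('w14','w15','w16'):
  P,C=cloud(load(n));q=tf(P,[*mo,my])
  k=(abs(q[:,1])<.0118)&(q[:,0]>-.0195)&(q[:,0]<-.0165)&(q[:,2]>.0955)&(q[:,2]<.106)&(abs(q[:,1])>.0078);print(n,'heel',k.sum(),np.percentile(q[k,2],[2,10,50]).round(4))
  k=(abs(q[:,1])<.0115)&(q[:,0]>-.017)&(q[:,0]<0)&(q[:,2]>.0955)&(q[:,2]<.106);print('sole top',k.sum(),np.median(q[k,2]).round(5))
  b=(C[:,0]>C[:,2]+30)&(abs(q[:,1])<.01)&(q[:,2]>.08)&(q[:,2]<.12);print('handle front x',np.percentile(q[b,0],99).round(4))
E
```

```text
m [[-0.1035  0.0002  0.0727]] Fav [-9.81  0.02  7.19] 25.2
tcp m [-0.1035  0.0002  0.0726] F [-8.9  1.   7.8]
0.045 570 x -0.0535 underside 0.0911 y [-0.0069 -0.0002  0.0064]
0.055 929 x -0.0414 underside 0.0909 y [-0.0177  0.0003  0.0179]
0.065 1477 x -0.0335 underside 0.0847 y [-0.0187 -0.0002  0.0188]
0.075 942 x -0.0252 underside 0.0855 y [-0.0187  0.      0.019 ]
plate z 0.09131815631857752
w14 heel 92 [0.0969 0.098  0.0996]
sole top 938 0.09992
handle front x -0.067
w15 heel 96 [0.0968 0.0979 0.0997]
sole top 835 0.10001
handle front x -0.0625
w16 heel 93 [0.0973 0.0981 0.0996]
sole top 839 0.09999
handle front x -0.0619
```

The handle end has dipped by 0.2-0.6 mm from the downward load, which would tip the blade's nose up. I raise the hand to bring the gauge flat again.

```bash
for i in 1 2; do python3 -m creep '{"delta_pos":[[-0.04,0,-0.01],[-0.05,0,-0.02],[-0.05,0,-0.02]],"dr":[[0,0,0],[0,0,0],[0,0,0]]}' >/dev/null; python3 av.py;done; python3 gm.py w17 -.003 | head -3;  python3 -c "
from mach import *
from fit import *
print(TR()[1].as_matrix()[2].round(4))
for n in ('w12','w14','w16','w17'):
  P,C=cloud(load(n));q=tf(P,[*mo,my]);b=(C[:,0]>C[:,2]+30)&(abs(q[:,1])<.005)&(q[:,2]>.1)&(q[:,2]<.115);f=np.percentile(q[b,0],99);b&=(q[:,0]>f-.035)&(q[:,0]<f-.004);print(n,np.polyfit(q[b,0]-f,q[b,2],1).round(4))"
```

```text
m [[-0.1026  0.0002  0.0732]] Fav [-7.24 -0.46  4.97] 25.7
m [[-0.1016  0.0002  0.0738]] Fav [-5.43 -0.23  0.29] 26.15
tcp m [-0.1017  0.0002  0.0737] F [-5.7  0.5  1.2]
0.045 577 x -0.0517 underside 0.0915 y [-0.007  -0.0002  0.0065]
0.055 1077 x -0.0402 underside 0.0904 y [-0.0183 -0.0002  0.0184]
[-0.9417 -0.0015 -0.3364]
w12 [-0.003   0.1071]
w14 [0.0076 0.1072]
w16 [0.0122 0.107 ]
w17 [-0.0008  0.1073]
```

```bash
python3 -c "
from mach import *
from fit import *
for n in ('w12','w13','w14','w16','w17'):
  P,C=cloud(load(n));q=tf(P,[*mo,my]);k=(abs(q[:,1])<.0115)&(q[:,0]>-.016)&(q[:,0]<-.006)&(q[:,2]>.0955)&(q[:,2]<.104);print(n,k.sum(),np.median(q[k,2]).round(5))
"; python3 av.py; python3 -m creep '{"delta_pos":[[0.02,0,-0.07],[0.02,0,-0.07],[0.02,0,-0.07]],"dr":[[0,0,0],[0,0,0],[0,0,0]]}' >/dev/null; python3 av.py
```

```text
w12 0 nan
w13 678 0.09993
w14 675 0.09991
w16 682 0.09997
w17 614 0.09994
m [[-0.1017  0.0002  0.0737]] Fav [-5.63  1.2   0.72] 26.35
m [[-0.1011  0.0002  0.0737]] Fav [-5.61  0.19  0.71] 26.8
  return _methods._mean(a, axis=axis, dtype=dtype,
  ret = ret.dtype.type(ret / rcount)
```

The force holds at 5.6 N over a further 0.6 mm of advance with no measurable lift, so the blade is dragging snugly. Final check of the slide, the pitch and stillness, then hand in.

```bash
python3 -m creep '{"delta_pos":[[0,0,0],[0,0,0],[0,0,0],[0,0,0],[0,0,0]],"dr":[[0,0,0],[0,0,0],[0,0,0],[0,0,0],[0,0,0]]}'; python3 av.py; python3 gm.py w18 -.003 | head -2; python3 - <<'E'
from fit import *
from mach import *
for n in ('w14','w18'):
  P,C=cloud(load(n));q=tf(P,[*mo,my]);k=(abs(q[:,1])<.0115)&(q[:,0]>-.016)&(q[:,0]<-.006)&(q[:,2]>.0955)&(q[:,2]<.104);print('sole',np.median(q[k,2]).round(5))
b=(C[:,0]>C[:,2]+30)&(abs(q[:,1])<.005)&(q[:,2]>.1)&(q[:,2]<.115);f=np.percentile(q[b,0],99);b&=(q[:,0]>f-.035)&(q[:,0]<f-.004);print('pitch',np.polyfit(q[b,0]-f,q[b,2],1).round(4),'front',f)
k=(C[:,2]>60)&(C[:,1]<.4*C[:,2])&(C[:,0]<.4*C[:,2])&(P[:,2]<.09)&(P[:,2]>.03)&(q[:,0]>-.1)&(q[:,0]<-.03)&(np.abs(q[:,1]-.07)<.05)
print('tab',k.sum(),np.percentile(q[k],[2,50,98],axis=0).round(4) if k.sum() else '')
cv2.imwrite('pics/fin.png',np.hstack([crop('w18',180,40,400,240,1.8),crop('w18',0,40,220,240,1.8)]))
E
```

```text
clock: 27.3
position: [0.5958, -0.0373, 0.0737]
ee_rot: [-0.064, 0.813, -0.089, -0.573]
contact_force: [-4.5, 1.9, 1.2]
width: 0.0142
m [[-0.1011  0.0002  0.0737]] Fav [-5.85  0.56  0.8 ] 27.45
tcp m [-0.1011  0.0002  0.0737] F [-5.6 -0.6  1. ]
0.045 571 x -0.0511 underside 0.0915 y [-0.007  -0.0003  0.0065]
sole 0.09991
sole 0.10002
pitch [-0.0005  0.1073] front -0.059582345550114366
tab 892 [[-0.0703  0.0766  0.0575]
 [-0.0573  0.0798  0.0649]
 [-0.0442  0.0857  0.0664]]
```

View pics/fin.png

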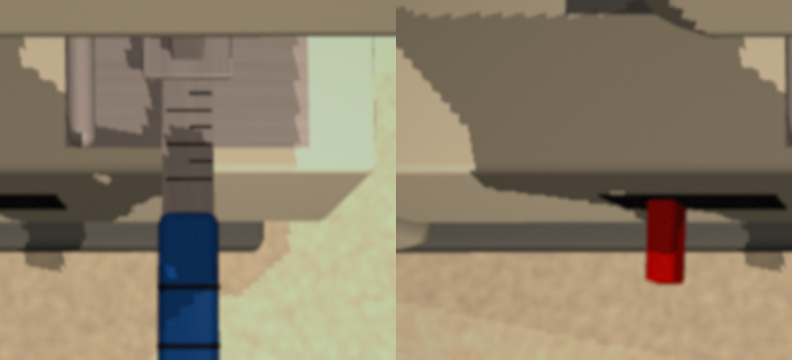

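The blade is centred under the foot, the tab stands at the slot's pillar end, and the arm is still. Handing in.

```bash
python3 -c "
from rig import manip
print(manip.sign_off())"
```

```text
the job is handed in; nothing more can be done
None
```

I pushed the slide home, slid the gauge in snugly under the middle of the foot, and handed the job in at about 27.5 s, still gripping the handle. No verdict comes back.

**Slide:** I gripped the red tab and moved it about 15 mm towards the pillar, until the force rose to 20 N with no more travel. The last picture shows the tab still at the pillar end of its slot. Its measured centre then was 0.080 m, against 0.082 m after the push. I put that down to the more oblique view.

**Gauge:** The last checks gave:

| Check | Result |
|---|---|
| Off the foot's middle | 0.3 mm |
| Pitch from level | under 0.001 rad |
| Blade tip past the foot's rear edge | about 39 mm |
| Push against the foot | steady, about 5.6 N |
| Rise of the sole | about 0.1 mm, near the limit of what I can measure |
| Slip in the grip | none seen |

**What went wrong or disagreed:**
- **Fingertips:** they proved to be about 28 mm short of the reported TCP, so my first grip on the tab closed on nothing. I corrected for that afterwards.
- **Arm at its limits:** an early approach ran three wrist joints to the ends of their ranges. I backed out and came in steeper.
- **First contact with the foot:** the handle was pressed down a little, so the blade's nose tipped up and met the foot early. I levelled it before going to final depth.
- **Clearance:** the images suggested about 5.3 mm. The final depth implies about 5.9 mm, and I trusted contact over the images.

I did not re-measure the dish, cone, box or screwdriver at the end, but I saw no unexpected contact forces on the way.

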